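Chuck a flange on the welding turntable

TASK

Get the loose drilled steel flange ready for welding on the bench turntable: swing the chuck's lever to open the three jaws fully, set the flange down gently (do not drop it), flat on the narrow steps of all three jaws and let go of it, then swing the lever back until the jaws hold it tight and centred. Leave the hexagonal coupling, the pipe piece and the tin beside the work where they stand.

Things in the scene. Friction and masses are not known exactly. Their poses are not given: they have to be found in the camera images.
- flange_ring: loose, dark rusty steel ring with bolt holes, lying flat on the table: outside diameter 96 mm, centre hole 40 mm, 14 mm thick, 0.6 kg. Origin: centre of its underside; z is its axis. The rim between hole and outside is 28 mm wide and can be gripped from above with one finger in the hole. The round abrasive disc (117 mm, thin) and the small washers on the table are not it.
- chuck: bench welding turntable with a three-jaw chuck, bolted down, 176 mm square foot. Origin: on the chuck's upright axis at table height; z up. In its frame the three jaws stand at 0, 120 and 240 degrees from +x, the gaps between them at 60, 180 and 300 degrees. Round chuck top: 146 mm diameter, 74 mm above the origin. A flange lies on the steps 86 mm above the origin.
- chuck_sleeve (a joint): turn of the knurled sleeve under the chuck body, worked by its lever: 0 (jaws fully open) to 1.2 rad; growing = clockwise from above = jaws close, 10 mm of radius per rad. Gripping faces stand 55 mm from the axis at 0 and meet a 96 mm flange at about 0.7. Stiff (3 to 4 N at the handle), stays where left. In the chuck's frame the lever points at the angle 3.74 minus this value.
- lever_handle (a point): middle of the upright black handle at the lever's end: an 18 mm thick round post, 130 mm from the chuck's axis, this point 80 mm and its top 102 mm above the table; it can be pushed from either side or gripped from above.
- jaw_1: jaw at 0 degrees in the chuck's frame, 18 mm wide. Its origin lies on the chuck's axis 74.5 mm above the table when the jaws are fully open and shifts inward with the jaw; x points outward. It has a step 14 mm wide (radially), 86 mm above the table, and outside it an upright gripping face whose top is 97 mm above the table.
- jaw_2: the like jaw at 120 degrees
- jaw_3: the like jaw at 240 degrees
- hex_coupling: loose hexagonal steel coupling standing on end, 36 x 41 mm, 40 mm high; bystander. Origin: centre of its underside.
- dip_tin: round tin with lid, 72 mm diameter, 61 mm high, right of the chuck; bystander. Origin: centre of its underside.
- pipe_nipple: lying threaded pipe piece, 39 mm diameter, 86 mm long; bystander. Origin: underneath its middle.
Things that resemble listed ones, but are neither listed nor needed, are in the scene too. What is shaped like the flange_ring but purple is not meant.

How it is judged:
By the outcome, as a careful person would: the job done as asked, in the order asked, and still so for the second after the job is handed in, with the robot touching nothing.
It also fails if it takes over 72 s, if anything falls off the work surface, if the arm or the gripper's body presses on something with over 40 N, if the wrist force passes 120 N, or if a joint passes its speed limit or range.

ROBOT

A 6-joint arm with a two-finger parallel gripper is mounted at the origin on a cart in front of the work surface, level with it; the furniture and walls round the work are solid. World frame = base frame: x ahead of the robot, y to its left, z up, the work surface at z = 0. Lengths are in mm, angles in rad, forces in N, time in s.
With the tool pointing down it reaches from about 275 to 1000 mm from the base axis. Payload 8.4 kg.
Tool frame: the origin (TCP) lies between the finger pads; the fingertips stand r.nose_length ahead of it and the grasp point (between the pads) lies 8 mm behind it (r.nose_length is the distance from the TCP to the fingertips, in mm); y points along the fingers, x is the direction in which the jaws open and shut, and the axes are right-handed (so a half turn about y gives the same grasp; the last joint's range is limited). The gripper opens to 85 mm and grips with 20 to 120 N. Pads are 22 mm wide; open, the fingers measure 114 mm over their backs; the gripper's body (76 mm by 85 mm) begins 54 mm behind the grasp point. The pads swing forward as they close: fully open they stand 13 mm farther back than shut.
Start: joints at [1.134, 0.353, 1.633, -0, 1.155, -0.002], TCP at [263.267, 566.85, 242.281] pointing down, gripper open.
Joint ranges: [-2.63, 2.63], [-0.92, 2.1], [0.06, 2.66], [-1.3, 4.44], [0, 2.69], [-3.02, 3.02]. Speed limits (rad/s): [2.22, 2.22, 2.79, 3.14, 3.14, 3.14].

INTERFACE

Orientations are given as [roll, pitch, yaw] about the fixed x, y, z axes, in that order (R = Rz(yaw) Ry(pitch) Rx(roll)).
In Python, from rig import r, cams, order gives the robot as it stands. The module is installed in compiled form; this text tells all that it offers.
- The arm moves only by the shell command python3 -m crank 'ROWS' [FORCE]. ROWS is JSON, a list of rows, each a list of 7 numbers: the turn, a rotation vector about the tool's x, y, z in degrees, then the shift along the tool's x, y, z in cm, then the opening, from -1 (shut) to 1 (fully open). A call has exactly 10 rows; each row shifts and turns the pose as measured when the row begins, along the tool's axes as they then stand; what a row does not reach is not made up. A row lasts 1/12 s, in which the tool goes at most 41.7 mm and 7.16 degrees, less where a joint would pass 70% of its speed; a pose out of reach is approached as far as the arm can. A call with a gripper value outside its range is refused whole. The fingers move at their own pace and stop on an object; FORCE is the grip in N (left out, the last holds). Time passes only in rows, so rows that do not move let the fingers close, or fill a call up. It gives the time, the measured TCP pose, the force and the opening at its end, in the units of the state.
- r.sense(): the state, without advancing time (a new reading comes with each control period).
- cams.grab_frame(name): name is "scene" or "top" or "wrist"; returns the picture (480x640x3 uint8, blue, green, red); there is no depth.
- cams.camera_info(name): a dict with "intrinsics" (3x3 intrinsics, pixels), "view" (4x4, takes a point from world to camera coordinates); the wrist camera has in their place "hand_eye" (4x4, takes a point from camera to tool coordinates, whose origin is the TCP and whose axes are the tool frame's). Camera axes: x right, y up, looking along -z (the intrinsics and any distortion apply to the point x, -y, -z); pixel columns grow to the right and rows downward; lengths in mm; the calibration is good to about 2 mm. A picture is of the moment at which its call begins: read the wrist's pose just before it. camera_info takes no time and is no camera call.
- order.sign_off(): hands the job in, once; it reports no verdict.
The state is a dict: "clock": time; "qpos": joint angles; "qvel": joint speeds; "joint_efforts": joint torques, N m; "eef_pos": TCP position; "tcp_rot": TCP orientation; "contact_force": force on the tool from outside, world axes, zero at the start; "wrist_torque": the same for the moment, N m; "opening": opening from 0.0 (shut) to 1.0 (fully open).
Only numpy, scipy, OpenCV 4.12 (cv2) and the standard library are available. Lean on these libraries where they do the work, as an engineer would, in place of code of your own. Each camera call takes 0.05 s, during which the arm holds its last target.

## Working session

There is one attempt and no reset: what is moved stays moved. The work goes in short steps, Python scripts to look and compute and a shell command to move; the robot and the scene stay as the last step left them, time stands still between calls to the robot, and variables do not carry over. Pictures are saved under pics/ and viewed, and the job is handed in when it is done.

```bash
mkdir -p pics; python3 - <<'E'
from rig import r,cams,order
import cv2
for n in("scene","top","wrist"):
    cv2.imwrite(f"pics/{n}0.png",cams.grab_frame(n))
    i=cams.camera_info(n); print(n,{k:(v.round(3).tolist() if hasattr(v,'round') else v) for k,v in i.items()})
print(r.sense(), r.nose_length)
E
```

```text
scene {'intrinsics': [[560.967, 0.0, 316.99], [0.0, 560.967, 245.705], [0.0, 0.0, 1.0]], 'view': [[0.865, -0.501, 0.003, -326.329], [0.359, 0.624, 0.694, -336.139], [-0.35, -0.6, 0.72, -1027.984], [0.0, 0.0, 0.0, 1.0]]}
top {'intrinsics': [[605.329, 0.0, 317.187], [0.0, 605.329, 247.837], [0.0, 0.0, 1.0]], 'view': [[-0.015, -1.0, -0.001, 181.107], [0.976, -0.015, 0.216, -491.166], [-0.216, 0.003, 0.976, -1531.054], [0.0, 0.0, 0.0, 1.0]]}
wrist {'intrinsics': [[392.789, 0.0, 320.649], [0.0, 392.789, 242.939], [0.0, 0.0, 1.0]], 'hand_eye': [[1.0, 0.001, -0.0, -0.264], [-0.0, 0.315, -0.949, -131.878], [-0.001, 0.949, 0.315, 80.228], [0.0, 0.0, 0.0, 1.0]]}
{'clock': 0.15, 'qpos': array([ 1.13357883e+00,  3.53499440e-01,  1.63395158e+00,  5.81320503e-07,
        1.15516567e+00, -2.41963010e-03]), 'qvel': array([ 0.00075953, -0.00250765, -0.00240825, -0.00053308,  0.00189631,
       -0.00011322]), 'joint_efforts': array([-1.31769275e-04, -6.05636358e+01, -3.42340922e+01, -1.16063097e-04,
        6.03780267e-03, -2.39095996e-06]), 'eef_pos': array([263.13610044, 566.53852778, 241.73265325]), 'tcp_rot': array([-1.57079332e+00,  1.02403495e-03,  1.13599822e+00]), 'contact_force': array([ 0.18363641, -0.53200881, -0.13151428]), 'wrist_torque': array([ 0.00055217, -0.00511444,  0.0174912 ]), 'opening': 1.0022419156019187} 11.0
```

View images.

View pics/top0.png

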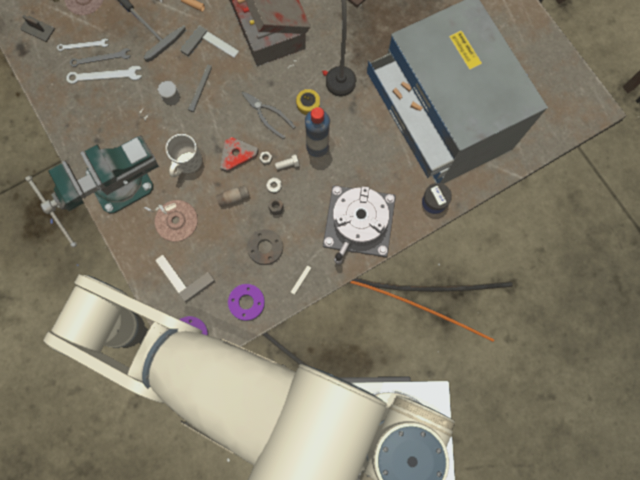

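View pics/scene0.png

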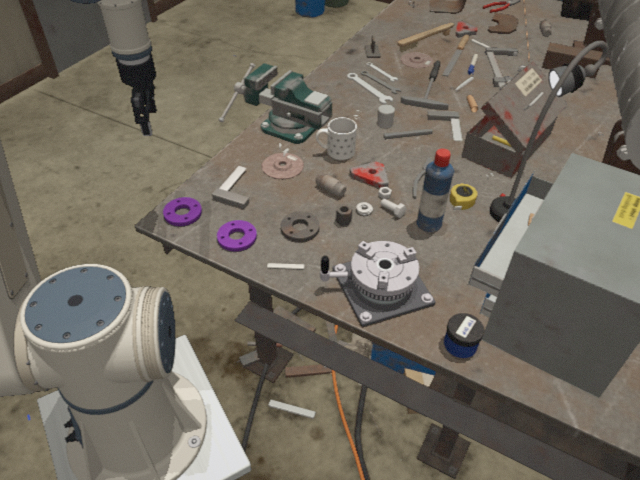

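View pics/wrist0.png

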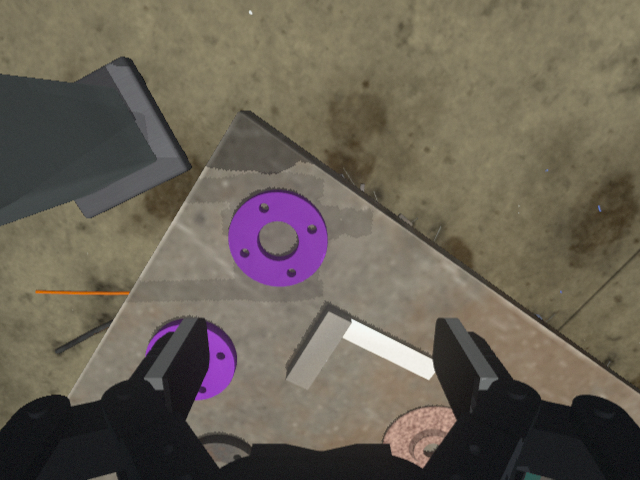

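Candidates, in top pixels: dark ring (266,247), abrasive disc (176,221), purple rings (246,302) and (195,325), washers (265,157) and (273,185). The dark rusty ring at (266,247) fits. I'll confirm it and the chuck in enlarged crops.

```bash
cat > h.py <<'E'
import numpy as np,cv2
from scipy.spatial.transform import Rotation as R
from rig import r,cams
def ray(n,u,v,T=None):
    i=cams.camera_info(n);K=np.array(i["intrinsics"])
    d=np.linalg.inv(K)@[u,v,1]; d=np.array([d[0],-d[1],-d[2]])
    if n=="wrist": M=T@np.array(i["hand_eye"])
    else: M=np.linalg.inv(np.array(i["view"]))
    return M[:3,3],M[:3,:3]@d
def onz(n,u,v,z,T=None):
    o,d=ray(n,u,v,T); return o+d*(z-o[2])/d[2]
def proj(n,p,T=None):
    i=cams.camera_info(n);K=np.array(i["intrinsics"])
    V=np.linalg.inv(T@np.array(i["hand_eye"])) if n=="wrist" else np.array(i["view"])
    c=V@np.append(p,1); q=K@[c[0],-c[1],-c[2]]; return q[:2]/q[2]
def tool():
    s=r.sense();T=np.eye(4);T[:3,:3]=R.from_euler("xyz",s["tcp_rot"]).as_matrix();T[:3,3]=s["eef_pos"];return T
def crop(f,out,x,y,w,h,k):
    im=cv2.imread(f)[y:y+h,x:x+w]; cv2.imwrite(out,cv2.resize(im,None,fx=k,fy=k,interpolation=cv2.INTER_CUBIC))
E
python3 - <<'E'
from h import *
a=cv2.imread("pics/top0.png")[165:275,225:425]; a=cv2.resize(a,None,fx=4,fy=4,interpolation=2)
cv2.imwrite("pics/c1.png",a)
b=cv2.imread("pics/scene0.png")[190:330,260:460]; cv2.imwrite("pics/c2.png",cv2.resize(b,None,fx=4,fy=4,interpolation=2))
E
```

```text
(no output)
```

View pics/c1.png

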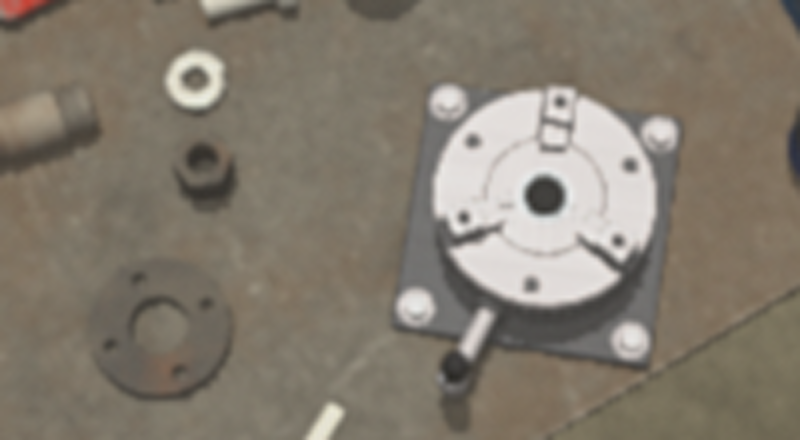

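View pics/c2.png

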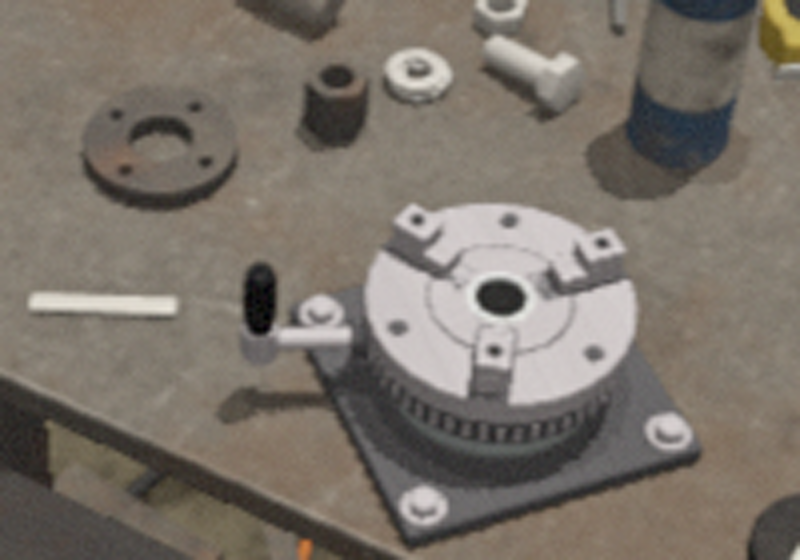

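```bash
python3 - <<'E'
from h import *
def c1(u,v): return 225+u/4-.375,165+v/4-.375
def c2(u,v): return 260+u/4-.375,190+v/4-.375
P=lambda n,uv,z: onz(n,*uv,z)[:2].round(1)
print("flange top cam",P("top",c1(160,328),14),"scene",P("scene",c2(160,141),14))
C=P("top",c1(544,196),74);C2=P("scene",c2(501,297),74);print("chuck",C,C2)
for nm,cam,uv,z in[("hand","top",c1(456,360),102),("hand","scene",c2(260,270),102),
 ("j","top",c1(560,102),97),("j","top",c1(464,218),97),("j","top",c1(619,242),97),
 ("j","scene",c2(417,221),97),("j","scene",c2(601,244),97),("j","scene",c2(494,352),97),
 ("b","top",c1(448,103),20),("b","top",c1(661,133),20),("b","top",c1(630,340),20),("b","top",c1(415,307),20),
 ("hex","top",c1(204,154),40),("hex","scene",c2(337,75),40),("tin","top",(437,193),61)]:
    p=P(cam,uv,z);c=C if cam=="top" else C2;d=p-c;print(nm,cam,p,np.hypot(*d).round(1),np.degrees(np.arctan2(d[1],d[0])).round(1))
print("bottle",P("top",(318,115),180))
E
```

```text
flange top cam [508.1 314.7] scene [508.8 312.7]
chuck [579.3  58.6] [580.8  59. ]
hand top [464.8 119.8] 129.8 151.9
hand scene [464.5 119.1] 130.9 152.7
j top [636.   48.1] 57.7 -10.5
j top [559.  112.3] 57.4 110.7
j top [541.5  13.3] 59.0 -129.8
j scene [559.5 111.6] 56.7 112.0
j scene [635.9  47.7] 56.2 -11.6
j scene [542.1  13.3] 59.9 -130.3
b top [661.3 118. ] 101.3 35.9
b top [637.7 -26.6] 103.3 -55.6
b top [493.8   0. ] 103.7 -145.6
b top [518.6 143.3] 104.2 125.6
hex top [621.6 283.3] 228.6 79.3
hex scene [619.4 285.7] 230.0 80.3
tin top [ 636.7 -147.1] 213.6 -74.4
bottle [809.7 166.7]
```

The top crop shows the rusty ring at c1 (160,328) with a hole and 4 bolt holes, so it is the flange. The chuck axis is near (580,59) with yaw about -10°. The lever stands at about 152°, which makes the sleeve about 0.91. First I move over the handle.

```bash
cat > d.py <<'E'
import sys
from h import *
# usage: d.py x y z yawdeg
def d(x,y,z,yaw):
    s=r.sense();T=tool()
    G=R.from_euler("xyz",[-90,0,yaw],degrees=True).as_matrix()
    rv=np.degrees(R.from_matrix(T[:3,:3].T@G).as_rotvec())
    sh=T[:3,:3].T@(np.array([x,y,z])-T[:3,3])/10
    print("t%.2f"%s["clock"],"pos",s["eef_pos"].round(1),"rpy",np.degrees(s["tcp_rot"]).round(1),"op%.2f"%s["opening"],"F",s["contact_force"].round(1))
    print("turn",rv.round(2),"shift cm",sh.round(2))
d(*map(float,sys.argv[1:5]))
E
python3 -m crank '[[0,0,0,-2.7,0,-3.1,0.05],[0,0,0,-2.7,0,-3.1,0.05],[0,0,0,-2.7,0,-3.1,0.05],[0,0,0,-2.7,0,-3.1,0.05],[0,0,0,-2.7,0,-3.1,0.05],[0,0,0,-2.7,0,-3.1,0.05],[0,0,0,-2.7,0,-3.1,0.05],[0,0,0,-2.7,0,-3.1,0.05],[0,0,0,-2.7,0,-3.1,0.05],[0,0,0,-2.7,0,-3.1,0.05]]' 30
python3 d.py 464.7 119.4 135 62
```

```text
clock: 0.98
eef_pos: [429.8, 189.1, 238.9]
tcp_rot: [-1.569, -0.0, 1.148]
contact_force: [1.0, 0.9, 0.2]
opening: 0.526
t0.98 pos [429.8 189.1 238.9] rpy [-89.9  -0.   65.7] op0.53 F [1.  0.9 0.2]
turn [-0.09  3.75  0.  ] shift cm [-4.92 10.38 -6.07]
```

```bash
python3 -m crank '[[0,0.5,0,-0.65,1.3,-0.75,0.05],[0,0.5,0,-0.65,1.3,-0.75,0.05],[0,0.5,0,-0.65,1.3,-0.75,0.05],[0,0.5,0,-0.65,1.3,-0.75,0.05],[0,0.5,0,-0.65,1.3,-0.75,0.05],[0,0.5,0,-0.65,1.3,-0.75,0.05],[0,0.5,0,-0.65,1.3,-0.75,0.05],[0,0.5,0,-0.6,1.3,-0.75,0.05],[0,0,0,0,0,0,0.05],[0,0,0,0,0,0,0.05]]'
python3 d.py 464.7 119.4 80 62
python3 - <<'E'
from h import *
T=tool();cv2.imwrite("pics/w1.png",cams.grab_frame("wrist"))
print(proj("wrist",[464.7,119.4,102],T),proj("wrist",[464.7,119.4,80],T))
E
```

```text
clock: 1.82
eef_pos: [464.6, 104.2, 131.2]
tcp_rot: [-1.571, -0.0, 1.064]
contact_force: [0.8, -0.1, 0.2]
opening: 0.521
t1.82 pos [464.6 104.2 131.2] rpy [-90.  -0.  61.] op0.52 F [ 0.8 -0.1  0.2]
turn [ 0.04 -1.05  0.03] shift cm [1.33 5.12 0.73]
[350.91420483 284.06978169] [347.66738726 265.83892113]
```

View pics/w1.png

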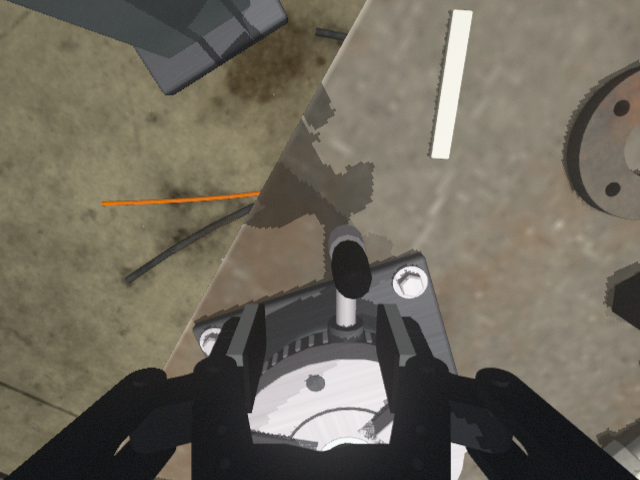

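The handle's dome is at about (351,273), just above its predicted pixel of (351,284), so the position is good. I'll go down astride it.

```bash
python3 -m crank '[[0,-0.5,0,0.65,0,0.45,0.05],[0,-0.5,0,0.65,0,0.45,0.05],[0,0,0,0,0.6,0,0.05],[0,0,0,0,0.8,0,0.05],[0,0,0,0,0.8,0,0.05],[0,0,0,0,0.8,0,0.05],[0,0,0,0,0.8,0,0.05],[0,0,0,0,0.8,0,0.05],[0,0,0,0,0.5,0,0.05],[0,0,0,0,0,0,0.05]]'
python3 d.py 464.7 119.4 80 62
python3 - <<'E'
from h import *
cv2.imwrite("pics/w2.png",cams.grab_frame("wrist"))
E
```

```text
clock: 2.7
eef_pos: [463.2, 124.7, 77.4]
tcp_rot: [-1.574, -0.003, 1.088]
contact_force: [-0.4, 0.2, -0.0]
opening: 0.523
t2.70 pos [463.2 124.7  77.4] rpy [-90.2  -0.2  62.3] op0.52 F [-0.4  0.2 -0. ]
turn [0.19 0.31 0.19] shift cm [-0.4  -0.26 -0.38]
```

View pics/w2.png

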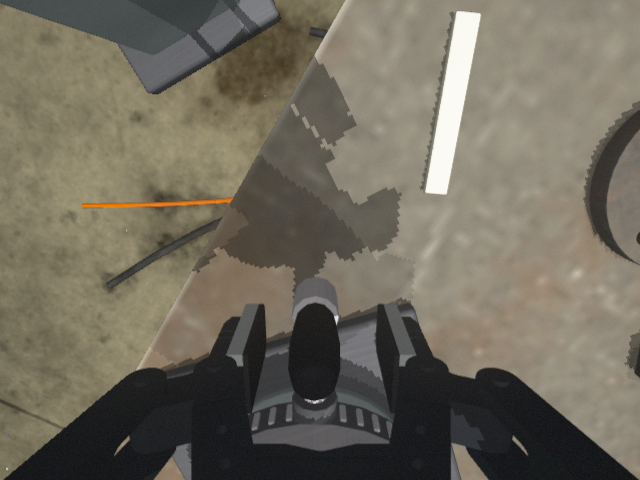

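```bash
python3 -m crank '[[0,-3.4,0,-0.8,0,-0.05,0.05],[0,-3.4,0,-0.8,0,-0.05,0.05],[0,-3.4,0,-0.8,0,-0.05,0.05],[0,-3.4,0,-0.8,0,-0.05,0.05],[0,-3.4,0,-0.8,0,-0.05,0.05],[0,-3.4,0,-0.8,0,-0.05,0.05],[0,-3.4,0,-0.8,0,-0.05,0.05],[0,-3.4,0,-0.8,0,-0.05,0.05],[0,-3.4,0,-0.8,0,-0.05,0.05],[0,0,0,0,0,0,0.05]]'
cat > a.py <<'E'
from h import *
s=r.sense();d=s["eef_pos"][:2]-[580,58.8];print("t%.2f"%s["clock"],"r",np.hypot(*d).round(1),"ang",(np.degrees(np.arctan2(d[1],d[0]))%360).round(1),"z",s["eef_pos"][2].round(1),"rpy",np.degrees(s["tcp_rot"]).round(1),"F",s["contact_force"].round(1))
E
python3 a.py
```

```text
clock: 3.58
eef_pos: [448.1, 54.5, 77.7]
tcp_rot: [-1.571, -0.006, 1.645]
contact_force: [0.3, 0.6, -0.7]
opening: 0.522
t3.58 r 132.0 ang 181.9 z 77.7 rpy [-90.   -0.4  94.2] F [ 0.3  0.6 -0.7]
```

```bash
python3 -m crank '[[0,-3.2,0,-0.8,0,-0.05,0.05],[0,-3.2,0,-0.8,0,-0.05,0.05],[0,-3.2,0,-0.8,0,-0.05,0.05],[0,-3.2,0,-0.8,0,-0.05,0.05],[0,-3.2,0,-0.8,0,-0.05,0.05],[0,-3.2,0,-0.8,0,-0.05,0.05],[0,-1,0,-0.3,0,0,0.05],[0,-1,0,-0.3,0,0,0.05],[0,-1,0,-0.3,0,0,0.05],[0,0,0,-0.2,0,0,0.05]]'
python3 a.py
python3 - <<'E'
from h import *
cv2.imwrite("pics/w3.png",cams.grab_frame("wrist"))
E
```

```text
clock: 4.42
eef_pos: [460.9, 0.0, 77.6]
tcp_rot: [-1.566, -0.014, 2.028]
contact_force: [-4.0, 2.3, 2.1]
opening: 0.524
t4.42 r 132.8 ang 206.3 z 77.6 rpy [-89.7  -0.8 116.2] F [-4.   2.3  2.1]
```

View pics/w3.png

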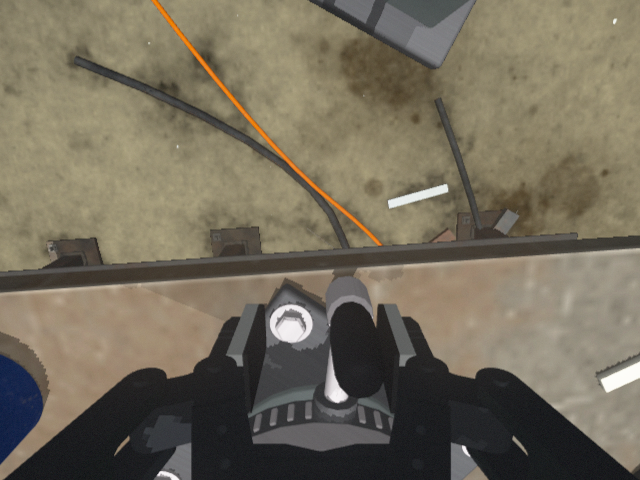

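```bash
python3 -m crank '[[0,-1,0,-0.3,0,0,0.05],[0,-1,0,-0.3,0,0,0.05],[0,-1,0,-0.3,0,0,0.05],[0,-0.5,0,-0.3,0,0,0.05],[0,0,0,-0.3,0,0,0.05],[0,0,0,-0.3,0,0,0.05],[0,0,0,-0.3,0,0,0.05],[0,0,0,-0.3,0,0,0.05],[0,0,0,-0.3,0,0,0.05],[0,0,0,-0.3,0,0,0.05]]'
python3 a.py
python3 - <<'E'
from h import *
cv2.imwrite("pics/w4.png",cams.grab_frame("wrist"));cv2.imwrite("pics/s4.png",cams.grab_frame("scene"))
crop("pics/s4.png","pics/c4.png",280,200,180,130,4)
E
```

```text
clock: 5.3
eef_pos: [464.6, -8.3, 76.5]
tcp_rot: [-1.561, -0.055, 2.079]
contact_force: [-7.7, 25.7, 9.0]
opening: 0.528
t5.30 r 133.5 ang 210.2 z 76.5 rpy [-89.4  -3.2 119.1] F [-7.7 25.7  9. ]
```

View pics/c4.png

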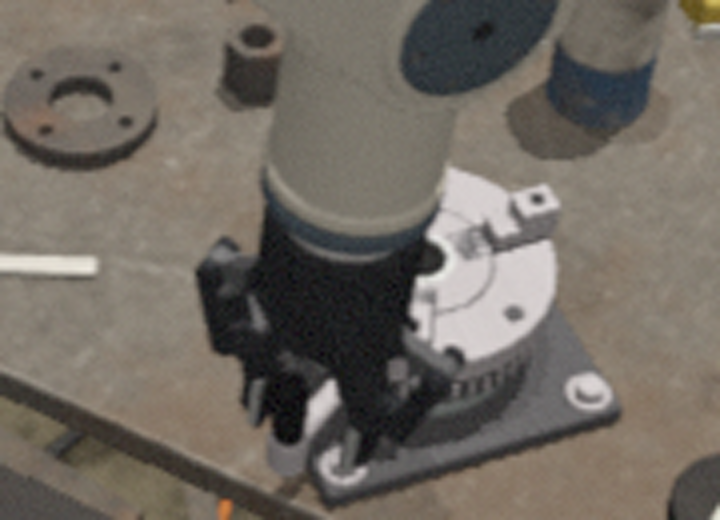

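View pics/w4.png

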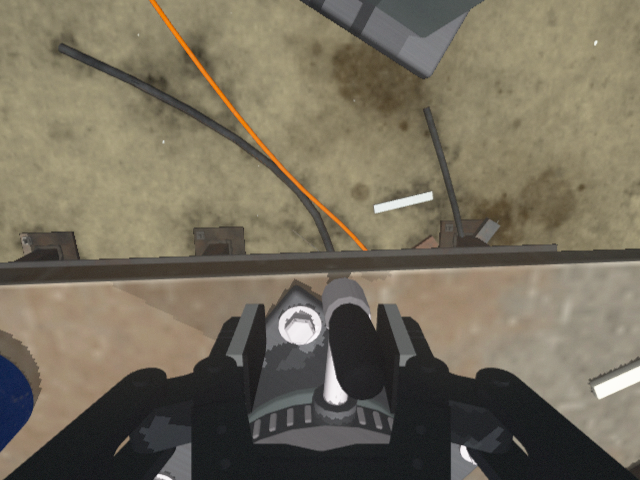

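The sleeve is at its stop: 27 N, with the TCP angle at 210° as predicted. I'll back off, rise and go to the flange.

```bash
python3 -m crank '[[0,0,0,0.6,0,0,0.05],[0,0,0,0.6,0,0,0.05],[0,0,0,0,-0.8,0,0.05],[0,0,0,0,-2,0,0.05],[0,0,0,0,-2,0,0.05],[0,0,0,0,-2,0,0.05],[0,0,0,0,-2,0,0.05],[0,0,0,0,-2,0,0.05],[0,0,0,0,-2,0,0.05],[0,0,0,0,0,0,0.05]]'
python3 d.py 479 296.7 170 30; python3 -c "from rig import r;print(r.nose_length)"
```

```text
clock: 6.23
eef_pos: [467.8, -6.4, 215.2]
tcp_rot: [-1.567, -0.046, 2.085]
contact_force: [2.3, -0.8, 1.0]
opening: 0.527
t6.23 pos [467.8  -6.4 215.2] rpy [-89.8  -2.6 119.4] op0.53 F [ 2.3 -0.8  1. ]
turn [-2.19 89.43  1.91] shift cm [ 25.61   5.64 -15.89]
11.0
```

```bash
python3 -m crank '[[0,7,0,2.5,0,-1.4,0.05],[0,7,0,2.7,0,-1.1,0.05],[0,7,0,2.8,0,-0.8,0.05],[0,7,0,2.9,0,-0.4,0.05],[0,7,0,2.9,0,0,0.05],[0,7,0,2.9,0,0.3,0.05],[0,7,0,2.8,0,0.7,0.05],[0,7,0,2.7,0,1,0.05],[0,7,0,2.6,0,1.3,0.05],[0,7,0,2.4,0,1.6,0.05]]'
python3 d.py 479 296.7 170 30
```

```text
clock: 7.07
eef_pos: [472.6, 285.8, 229.9]
tcp_rot: [-1.543, -0.019, 0.841]
contact_force: [0.7, -0.1, 0.1]
opening: 0.525
t7.07 pos [472.6 285.8 229.9] rpy [-88.4  -1.1  48.2] op0.53 F [ 0.7 -0.1  0.1]
turn [-1.73 18.23  0.86] shift cm [1.12 6.02 0.09]
```

```bash
python3 -m crank '[[-0.3,4.5,0.2,0.3,1,0,0.05],[-0.3,4.5,0.2,0.3,1,0,0.05],[-0.3,4.5,0.2,0.3,1,0,0.05],[-0.3,4.5,0.2,0.2,1,0,0.05],[-0.3,0,0,0,1,0,0.05],[0,0,0,0,1,0,0.05],[0,0,0,0,0,0,0.05],[0,0,0,0,0,0,0.05],[0,0,0,0,0,0,0.05],[0,0,0,0,0,0,0.05]]'
python3 d.py 479 296.7 170 30
python3 - <<'E'
from h import *
T=tool();cv2.imwrite("pics/w5.png",cams.grab_frame("wrist")); np.save("T5.npy",T)
print(proj("wrist",[508.4,313.7,14],T))
E
```

```text
clock: 7.9
eef_pos: [484.4, 299.7, 167.8]
tcp_rot: [-1.571, -0.007, 0.521]
contact_force: [0.1, -0.0, -0.4]
opening: 0.522
t7.90 pos [484.4 299.7 167.8] rpy [-90.   -0.4  29.8] op0.52 F [ 0.1 -0.  -0.4]
turn [-0.01 -0.15  0.41] shift cm [-0.62 -0.22  0.01]
[355.65263445 224.26356727]
```

View pics/w5.png

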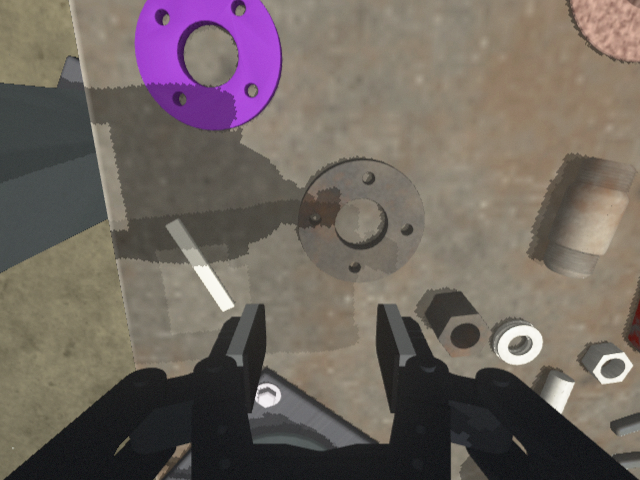

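The wrist view shows the dark flange: its hole is at (361,221), and the outer rim spans 299 to 424 px across.

```bash
python3 - <<'E'
from h import *
T=np.load("T5.npy")
for uv in((361,221),(361.5,219.5)):
    p=onz("wrist",*uv,14,T);print(p, "TCP target", p[:2]-34*np.array([np.cos(np.radians(30)),.5]))
E
python3 d.py 482 300 60 30
```

```text
[510.57154276 317.87189462  14.        ] TCP target [481.12667903 300.87189462]
[510.28562688 319.05215557  14.        ] TCP target [480.84076316 302.05215557]
t7.95 pos [484.5 299.7 168. ] rpy [-90.   -0.4  29.8] op0.52 F [-0.1 -0.1  0.5]
turn [-0.01 -0.16  0.43] shift cm [-0.28 10.79  0.14]
```

```bash
python3 -m crank '[[0,0,0.4,-0.4,1,0.15,0.05],[0,0,0,0,1.5,0,0.05],[0,0,0,0,2,0,0.05],[0,0,0,0,2,0,0.05],[0,0,0,0,2,0,0.05],[0,0,0,0,1.5,0,0.05],[0,0,0,0,0.8,0,0.05],[0,0,0,0,0.3,0,0.05],[0,0,0,0,0,0,0.05],[0,0,0,0,0,0,0.05]]'
python3 d.py 480.1 299 8 30
python3 - <<'E'
from h import *
T=tool();cv2.imwrite("pics/w6.png",cams.grab_frame("wrist")); np.save("T6.npy",T)
cv2.imwrite("pics/t6.png",cams.grab_frame("top"));cv2.imwrite("pics/s6.png",cams.grab_frame("scene"))
crop("pics/s6.png","pics/c6.png",230,150,200,140,4)
print(proj("wrist",[508.4,313.7,14],T),proj("wrist",[510.5,318.5,14],T))
E
```

```text
clock: 8.78
eef_pos: [480.8, 299.7, 53.4]
tcp_rot: [-1.57, -0.005, 0.522]
contact_force: [-0.2, 0.5, 0.4]
opening: 0.529
t8.78 pos [480.8 299.7  53.4] rpy [-90.   -0.3  29.9] op0.53 F [-0.2  0.5  0.4]
turn [-0.04 -0.06  0.31] shift cm [-0.11  4.54 -0.03]
[384.28751739 292.24181829] [393.43454653 286.28557476]
```

View pics/w6.png

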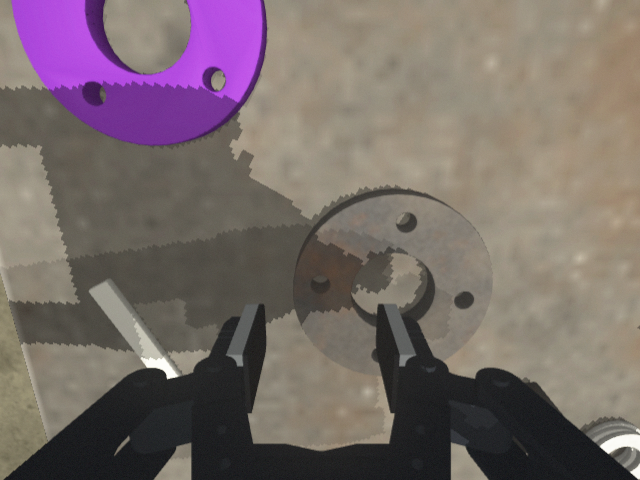

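View pics/c6.png

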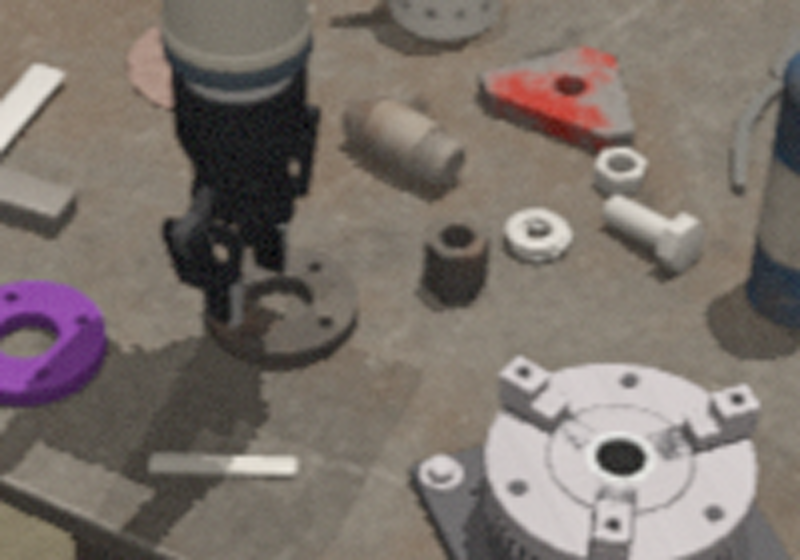

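```bash
python3 - <<'E'
from h import *
T=np.load("T6.npy")
for y in(3,7,11):
  for z in(11,0,-11): print(y,z,[proj("wrist",T[:3,:3]@[x,y,z]+T[:3,3],T).round(0).tolist() for x in(-22.4,22.4)])
p=onz("wrist",392.5,284,14,T);print(p)
E
python3 -c "
from h import *
crop('pics/w6.png','pics/c6w.png',220,270,220,160,3.6)"
```

```text
3 11 [[261.0, 304.0], [379.0, 304.0]]
3 0 [[263.0, 329.0], [378.0, 329.0]]
3 -11 [[264.0, 353.0], [376.0, 353.0]]
7 11 [[263.0, 299.0], [377.0, 299.0]]
7 0 [[264.0, 324.0], [376.0, 324.0]]
7 -11 [[265.0, 348.0], [375.0, 348.0]]
11 11 [[264.0, 295.0], [376.0, 295.0]]
11 0 [[265.0, 319.0], [375.0, 319.0]]
11 -11 [[267.0, 342.0], [374.0, 342.0]]
[509.45898394 319.27669346  14.        ]
```

View pics/c6w.png

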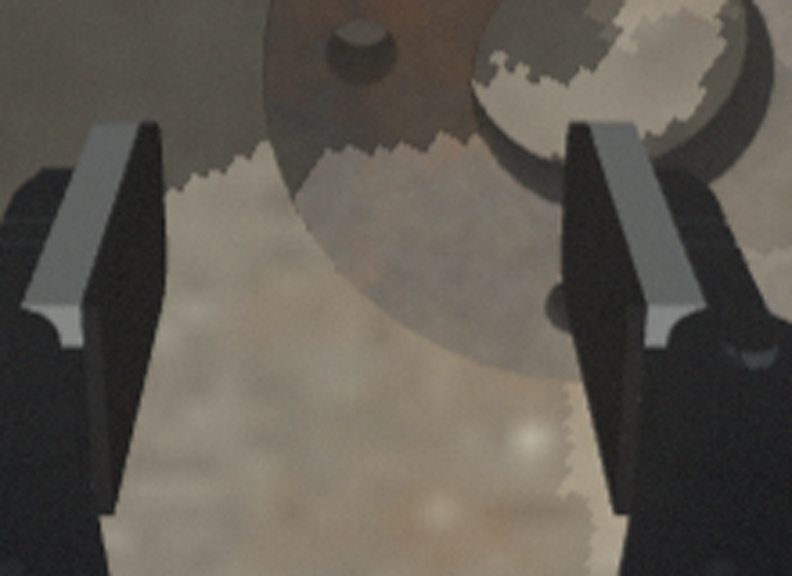

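The wrist view puts the flange centre near (509.6,318). That estimate is relative to the hand, so I trust it most. Going down.

```bash
python3 -m crank '[[0,0,0.3,0,0.5,0.13,0.05],[0,0,0,0,0.8,0,0.05],[0,0,0,0,0.8,0,0.05],[0,0,0,0,0.7,0,0.05],[0,0,0,0,0.5,0,0.05],[0,0,0,0,0.3,0,0.05],[0,0,0,0,0.2,0,0.05],[0,0,0,0,0.1,0,0.05],[0,0,0,0,0,0,0.05],[0,0,0,0,0,0,0.05]]' 50
python3 d.py 480 300.8 11 30
python3 - <<'E'
from h import *
cv2.imwrite("pics/w7.png",cams.grab_frame("wrist"))
E
```

```text
clock: 9.77
eef_pos: [481.5, 301.8, 12.0]
tcp_rot: [-1.57, -0.003, 0.522]
contact_force: [-0.3, 0.4, -0.2]
opening: 0.526
t9.77 pos [481.5 301.8  12. ] rpy [-90.   -0.2  29.9] op0.53 F [-0.3  0.4 -0.2]
turn [-0.05 -0.07  0.19] shift cm [-0.18  0.1  -0.02]
```

View pics/w7.png

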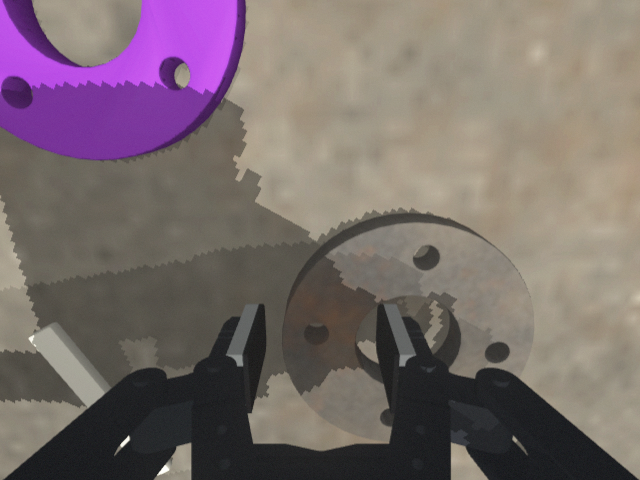

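The inner finger is in the hole, the outer one is outside the rim, and there is no contact force. Closing.

```bash
python3 -m crank '[[0,0,0,-0.1,0,0,-0.1],[0,0,0,0,0,0,-0.2],[0,0,0,0,0,0,-0.3],[0,0,0,0,0,0,-0.4],[0,0,0,0,0,0,-0.5],[0,0,0,0,0,0,-0.6],[0,0,0,0,0,0,-0.8],[0,0,0,0,0,0,-0.8],[0,0,0,0,0,0,-0.8],[0,0,0,0,0,0,-0.8]]' 50
python3 d.py 480 300.8 11 30
python3 - <<'E'
from h import *
cv2.imwrite("pics/w8.png",cams.grab_frame("wrist"))
E
```

```text
clock: 10.65
eef_pos: [481.9, 301.7, 13.5]
tcp_rot: [-1.57, -0.007, 0.522]
contact_force: [0.6, 0.5, 0.3]
opening: 0.342
t10.65 pos [481.9 301.7  13.5] rpy [-90.   -0.4  29.9] op0.34 F [0.6 0.5 0.3]
turn [-0.04 -0.08  0.38] shift cm [-0.21  0.24  0.01]
```

View pics/w8.png

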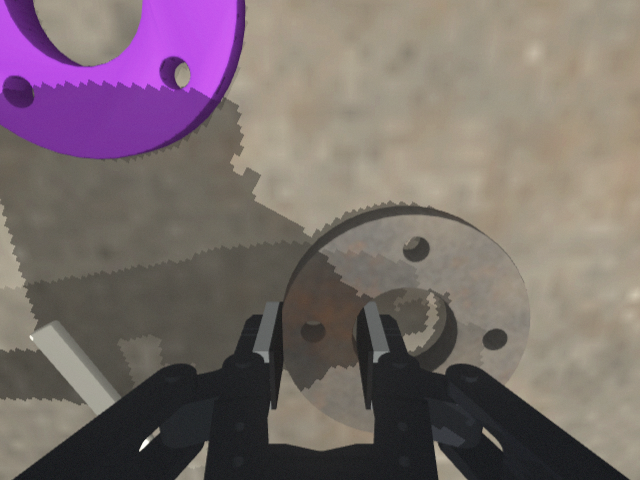

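Gripped: opening 29 mm, flange flat. Lifting.

```bash
python3 -m crank '[[0,0,0,0,-0.3,0,-0.8],[0,0,0,0,-0.6,0,-0.8],[0,0,0,0,-1.2,0,-0.8],[0,0,0,0,-2,0,-0.8],[0,0,0,0,-2.5,0,-0.8],[0,0,0,0,-2.5,0,-0.8],[0,0,0,0,-2.5,0,-0.8],[0,0,0,0,-2,0,-0.8],[0,0,0,0,-1,0,-0.8],[0,0,0,0,0,0,-0.8]]' 60
python3 d.py 547 64.6 170 -10
python3 - <<'E'
from h import *
cv2.imwrite("pics/w9.png",cams.grab_frame("wrist"))
E
```

```text
clock: 11.53
eef_pos: [475.9, 298.5, 168.1]
tcp_rot: [-1.57, 0.005, 0.523]
contact_force: [0.9, 0.1, -5.0]
opening: 0.338
t11.53 pos [475.9 298.5 168.1] rpy [-90.    0.3  29.9] op0.34 F [ 0.9  0.1 -5. ]
turn [ 0.06 39.94 -0.31] shift cm [ -5.51  -0.18 -23.82]
```

View pics/w9.png

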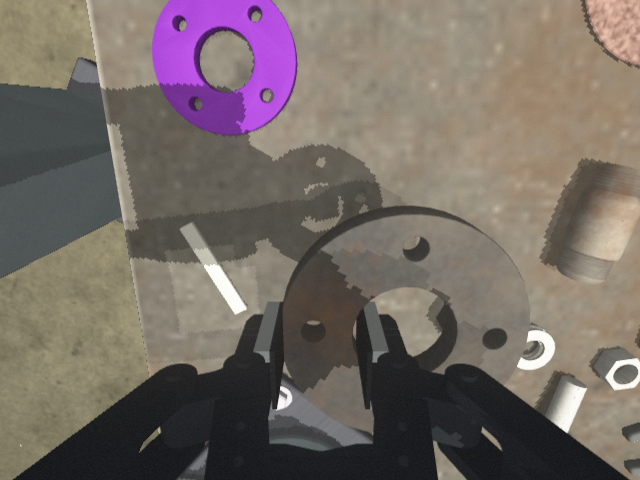

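```bash
python3 -m crank '[[0,4.5,0,-0.6,0,-2.6,-0.8],[0,4.5,0,-0.4,0,-2.7,-0.8],[0,4.5,0,-0.1,0,-2.7,-0.8],[0,4.5,0,0.1,0,-2.7,-0.8],[0,4.5,0,0.3,0,-2.7,-0.8],[0,4.5,0,0.6,0,-2.7,-0.8],[0,4.5,0,0.8,0,-2.6,-0.8],[0,4.5,0,0.9,0,-2.5,-0.8],[0,4,0,0.5,0,-1,-0.8],[0,0,0,0,0,0,-0.8]]'
python3 d.py 547 64.6 150 -10
python3 - <<'E'
from h import *
p0=cv2.imread("pics/w9.png")
T=np.eye(4)
i=cams.camera_info("wrist")
o,d=ray("wrist",406,323,T)
print("tool pt on top face",o+d*(-0.5-o[1])/d[1])
for z in(11,0,-11):print(z,[proj("wrist",[33.5+48*np.cos(a),-.5,48*np.sin(a)],T).round().tolist() for a in(0,np.pi/2,np.pi,-np.pi/2)]) if z==0 else None
E
```

```text
clock: 12.42
eef_pos: [539.8, 71.4, 152.9]
tcp_rot: [-1.583, 0.024, -0.206]
contact_force: [0.1, 0.7, -5.3]
opening: 0.341
t12.42 pos [539.8  71.4 152.9] rpy [-90.7   1.4 -11.8] op0.34 F [ 0.1  0.7 -5.3]
turn [ 0.65 -1.78 -1.38] shift cm [ 0.85  0.27 -0.52]
tool pt on top face [32.88555648 -0.5         5.05595153]
0 [[532.0, 335.0], [416.0, 212.0], [281.0, 335.0], [399.0, 435.0]]
```

```bash
python3 -m crank '[[0.3,-0.9,-0.7,0.4,0,-0.25,-0.8],[0.3,-0.9,-0.7,0.4,0,-0.25,-0.8],[0,0,0,0,0,0,-0.8],[0,0,0,0,0,0,-0.8],[0,0,0,0,0,0,-0.8],[0,0,0,0,0,0,-0.8],[0,0,0,0,0,0,-0.8],[0,0,0,0,0,0,-0.8],[0,0,0,0,0,0,-0.8],[0,0,0,0,0,0,-0.8]]'
python3 d.py 547 64.6 105 -10
python3 - <<'E'
from h import *
T=tool();np.save("T10.npy",T)
for n in("wrist","scene","top"): cv2.imwrite(f"pics/{n}10.png",cams.grab_frame(n))
crop("pics/scene10.png","pics/c10.png",280,180,200,145,4)
E
```

```text
clock: 13.25
eef_pos: [542.6, 67.7, 147.7]
tcp_rot: [-1.572, 0.007, -0.16]
contact_force: [-0.4, 0.0, -4.5]
opening: 0.333
t13.25 pos [542.6  67.7 147.7] rpy [-90.1   0.4  -9.2] op0.33 F [-0.4  0.  -4.5]
turn [ 0.09  0.82 -0.39] shift cm [ 0.51  4.26 -0.23]
```

View pics/wrist10.png

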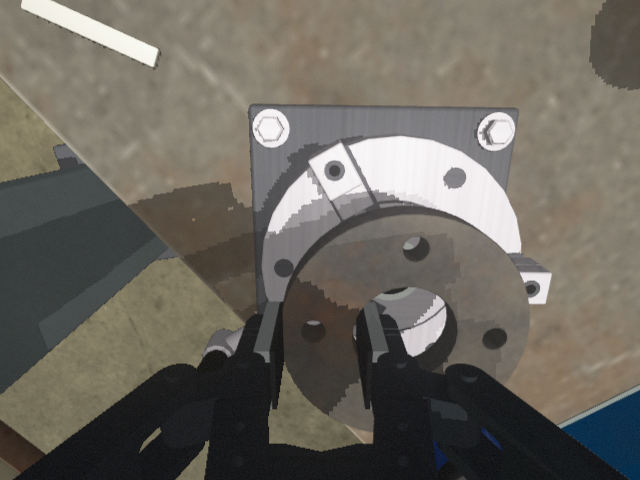

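View pics/c10.png

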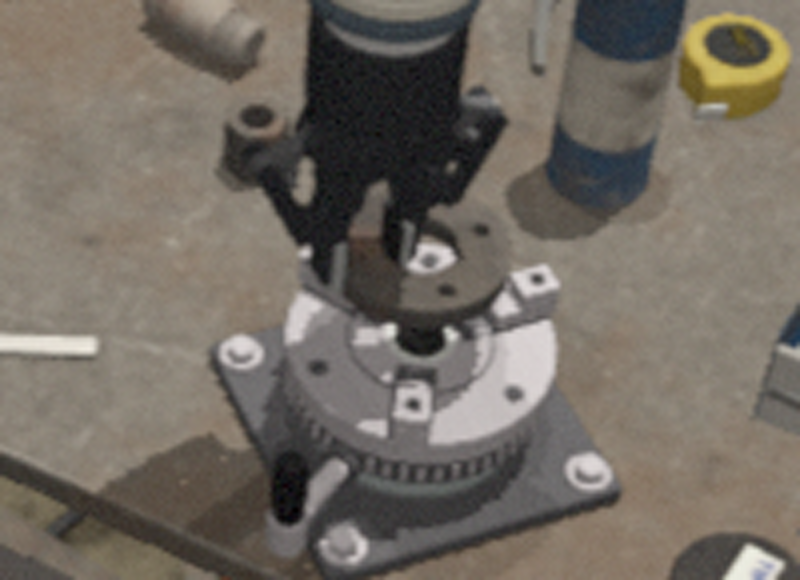

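```bash
python3 - <<'E'
from h import *
from scipy.optimize import least_squares
T=np.load("T10.npy")
W=[onz("wrist",u,v,z,T)[:2] for u,v,z in((335,170,97),(532,289,97),(270,128,20),(496,131,20))]
A=np.radians([120,0,135,45])
def f(p):
    x,y,yaw,rho,rb=p
    rr=[rho,rho,rb,rb]
    return np.concatenate([[x,y]+q*np.array([np.cos(a+yaw),np.sin(a+yaw)])-w for a,q,w in zip(A,rr,W)])
s=least_squares(f,[580,59,-.175,66,102]);print(s.x,np.degrees(s.x[2]),s.fun.round(1))
print("flange in wrist frame centre world:",T[:3,:3]@[33.5,0,0]+T[:3,3])
# scene: predicted jaw hole px vs flange
def c2(u,v): return 280+u/4-.375,180+v/4-.375
J=[onz("scene",*c2(u,v),97)[:2] for u,v in((538,279),(413,404))]
print("scene jaws",J)
j1,j3=J; yaw=-.175
for rho in(66,67,68): print(rho,[ (j-rho*np.array([np.cos(yaw+a),np.sin(yaw+a)])).round(1) for j,a in((j1,0),(j3,np.radians(240)))])
# flange in scene: top-face
Fz=147.7-13.5+14
print("flange scene", onz("scene",*c2(432,248),Fz)[:2])
E
```

```text
[ 5.80960768e+02  5.85653786e+01 -1.71103878e-01  6.74559556e+01
  1.02357604e+02] -9.803530076280516 [-0.6  0.6 -0.6  1.  -0.1 -0.9  1.4 -0.8]
flange in wrist frame centre world: [575.71323693  62.37482498 147.44493479]
scene jaws [array([646.10935702,  46.13379167]), array([536.97771654,   6.89981189])]
66 [array([581.1,  57.6]), array([579.4,  57.4])]
67 [array([580.1,  57.8]), array([580.1,  58.2])]
68 [array([579.1,  58. ]), array([580.7,  59. ])]
flange scene [576.93363648  55.17157304]
```

```bash
python3 - <<'E'
from h import *
crop("pics/top10.png","pics/c10t.png",300,160,130,100,6)
E
```

```text
(no output)
```

View pics/c10t.png

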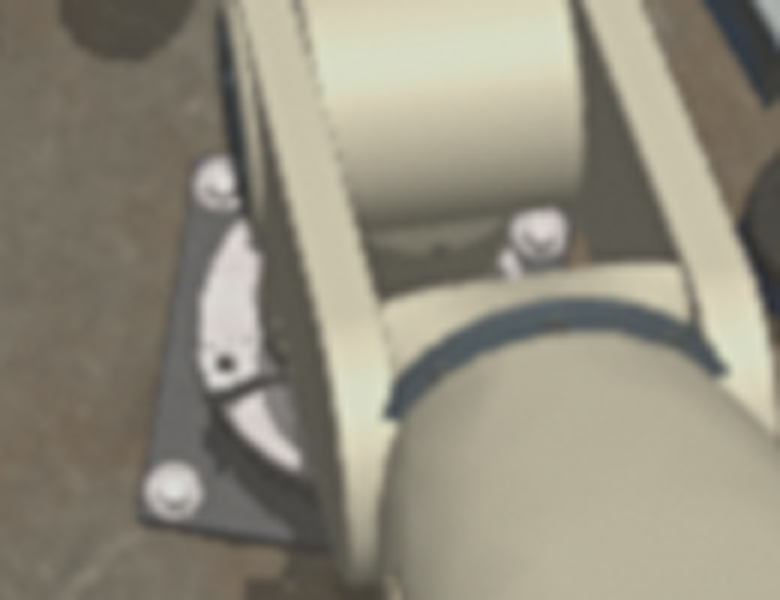

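The wrist fit puts the chuck at (581,58.6), yaw -9.8°, with the jaw-hole radius at 67.5 mm. That was 58 mm before opening, so the jaws are fully open. I'll align and lower to just above the jaws.

```bash
python3 -m crank '[[0,0.6,-0.3,0.3,0.3,-0.15,-0.8],[0,0.2,0,0.25,0.5,-0.15,-0.8],[0,0,0,0,0.6,0,-0.8],[0,0,0,0,0.6,0,-0.8],[0,0,0,0,0.5,0,-0.8],[0,0,0,0,0.4,0,-0.8],[0,0,0,0,0.2,0,-0.8],[0,0,0,0,0,0,-0.8],[0,0,0,0,0,0,-0.8],[0,0,0,0,0,0,-0.8]]'
python3 d.py 547.5 64.2 99.5 -9.8
```

```text
clock: 14.23
eef_pos: [547.5, 62.8, 112.1]
tcp_rot: [-1.573, 0.003, -0.177]
contact_force: [-0.2, 0.2, -5.3]
opening: 0.34
t14.23 pos [547.5  62.8 112.1] rpy [-90.1   0.2 -10.1] op0.34 F [-0.2  0.2 -5.3]
turn [ 0.12 -0.32 -0.17] shift cm [-0.02  1.26  0.14]
```

```bash
python3 -m crank '[[0.1,0,-0.1,0,0.2,0.13,-0.8],[0,0,0,0,0.2,0,-0.8],[0,0,0,0,0.2,0,-0.8],[0,0,0,0,0.15,0,-0.8],[0,0,0,0,0.1,0,-0.8],[0,0,0,0,0,0,-0.8],[0,0,0,0,0,0,-0.8],[0,0,0,0,0,0,-0.8],[0,0,0,0,0,0,-0.8],[0,0,0,0,0,0,-0.8]]'
python3 d.py 547.5 64.2 99.5 -9.8
python3 - <<'E'
from h import *
for n in("wrist","scene"): cv2.imwrite(f"pics/{n}11.png",cams.grab_frame(n))
crop("pics/scene11.png","pics/c11.png",320,210,130,95,6)
E
```

```text
clock: 15.07
eef_pos: [548.5, 64.5, 103.8]
tcp_rot: [-1.57, -0.001, -0.176]
contact_force: [-0.1, 0.0, -5.6]
opening: 0.338
t15.07 pos [548.5  64.5 103.8] rpy [-90.   -0.1 -10.1] op0.34 F [-0.1  0.  -5.6]
turn [-0.03 -0.3   0.06] shift cm [-0.1   0.42 -0.05]
```

View pics/wrist11.png

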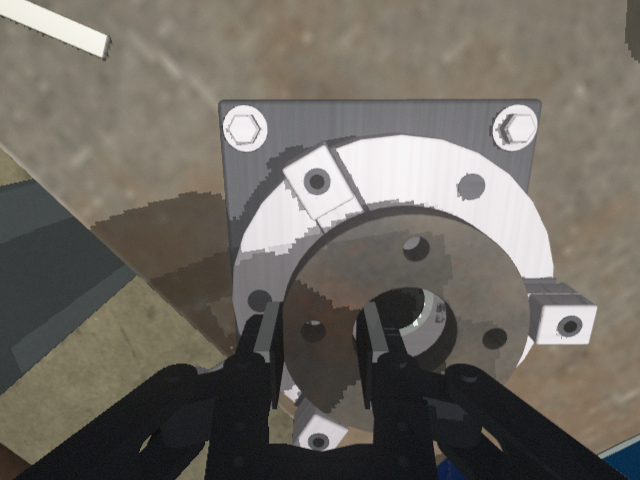

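View pics/c11.png

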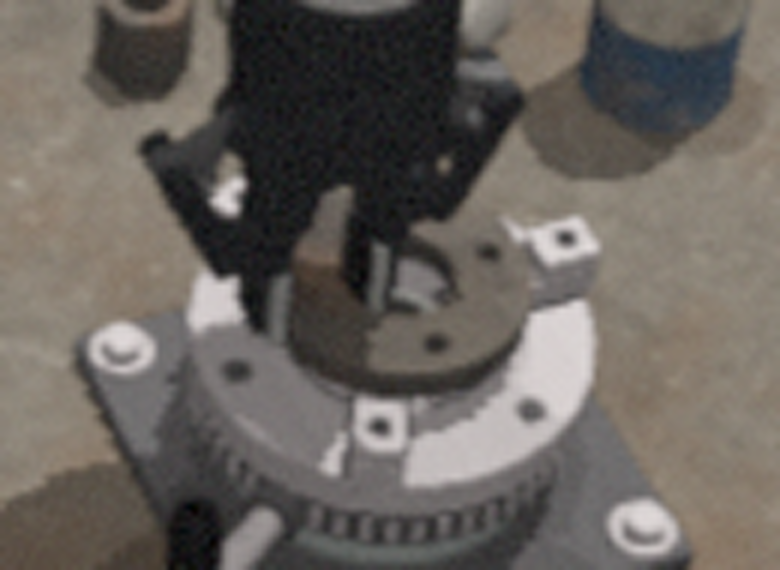

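```bash
python3 - <<'E'
from h import *
T=tool()
P=[onz("wrist",u,v,97,T)[:2] for u,v in((317,181),(570,326),(318,442))]
a,b,c=P;A=2*np.array([b-a,c-a]);C=np.linalg.solve(A,[b@b-a@a,c@c-a@a]);print("C",C,np.linalg.norm(a-C),[np.degrees(np.arctan2(*(p-C)[::-1])).round(1) for p in P])
print("flange",(T[:3,:3]@[33.5,0,0]+T[:3,3])[:2])
E
```

```text
C [580.90481184  57.92203671] 67.37450632925662 [np.float64(109.9), np.float64(-9.9), np.float64(-130.0)]
flange [581.50087779  58.58920748]
```

The three jaw holes' circumcentre is (580.9,57.9) and the flange centre is (581.5,58.6), so it is aligned within 1 mm. Gentle lowering.

```bash
python3 -m crank '[[0,0,0,-0.05,0.1,0,-0.8],[0,0,0,0,0.1,0,-0.8],[0,0,0,0,0.08,0,-0.8],[0,0,0,0,0.06,0,-0.8],[0,0,0,0,0.05,0,-0.8],[0,0,0,0,0,0,-0.8],[0,0,0,0,0,0,-0.8],[0,0,0,0,0,0,-0.8],[0,0,0,0,0,0,-0.8],[0,0,0,0,0,0,-0.8]]'
python3 d.py 547.5 64.2 99.5 -9.8
```

```text
clock: 16.0
eef_pos: [548.2, 64.6, 100.0]
tcp_rot: [-1.57, -0.002, -0.176]
contact_force: [0.3, 1.0, -3.2]
opening: 0.338
t16.00 pos [548.2  64.6 100. ] rpy [-90.   -0.1 -10.1] op0.34 F [ 0.3  1.  -3.2]
turn [-0.04 -0.31  0.1 ] shift cm [-0.07  0.05 -0.05]
```

```bash
python3 -m crank '[[0,0,0,0,0.04,0,-0.8],[0,0,0,0,0.04,0,-0.8],[0,0,0,0,0.04,0,-0.8],[0,0,0,0,0.04,0,-0.8],[0,0,0,0,0.04,0,-0.8],[0,0,0,0,0.04,0,-0.8],[0,0,0,0,0.03,0,-0.8],[0,0,0,0,0.03,0,-0.8],[0,0,0,0,0.03,0,-0.8],[0,0,0,0,0.03,0,-0.8]]'
python3 d.py 547.5 64.2 99.5 -9.8
```

```text
clock: 16.83
eef_pos: [548.3, 64.6, 99.4]
tcp_rot: [-1.57, -0.003, -0.176]
contact_force: [-5.3, -0.0, 7.3]
opening: 0.34
t16.83 pos [548.3  64.6  99.4] rpy [-90.   -0.1 -10.1] op0.34 F [-5.3 -0.   7.3]
turn [-0.05 -0.3   0.15] shift cm [-0.08 -0.02 -0.06]
```

Seated: the force changed from -5.3 to +7.3 N at the expected height. Opening gently.

```bash
python3 -m crank '[[0,0,0,0,0,0,-0.28],[0,0,0,0,0,0,-0.24],[0,0,0,0,0,0,-0.2],[0,0,0,0,0,0,-0.16],[0,0,0,0,0,0,-0.1],[0,0,0,0,0,0,-0.05],[0,0,0,0,0,0,0],[0,0,0,0,0,0,0.05],[0,0,0,0,0,0,0.05],[0,0,0,0,0,0,0.05]]'
python3 d.py 547.5 64.2 99.5 -9.8
python3 - <<'E'
from h import *
for n in("wrist",): cv2.imwrite(f"pics/{n}12.png",cams.grab_frame(n))
E
```

```text
clock: 17.67
eef_pos: [550.9, 64.8, 99.4]
tcp_rot: [-1.569, -0.007, -0.176]
contact_force: [0.2, 0.3, -0.4]
opening: 0.523
t17.67 pos [550.9  64.8  99.4] rpy [-89.9  -0.4 -10.1] op0.52 F [ 0.2  0.3 -0.4]
turn [-0.12 -0.3   0.42] shift cm [-0.32 -0.01 -0.12]
```

View pics/wrist12.png

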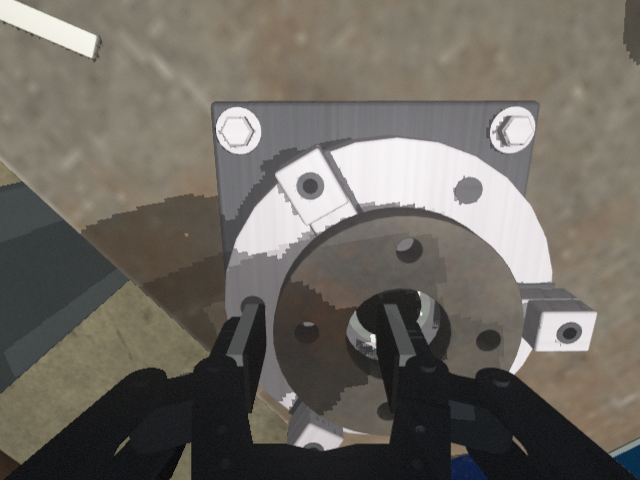

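```bash
python3 -m crank '[[0,0,0,-0.1,-0.3,0,0.05],[0,0,0,0,-0.5,0,0.05],[0,0,0,0,-0.8,0,0.05],[0,0,0,0,-1.2,0,0.05],[0,0,0,0,-1.5,0,0.05],[0,5,0,0,-1.5,0,0.05],[0,7,0,0,-0.5,0,0.05],[0,7,0,-2,0,0,0.05],[0,7,0,-2,0,0,0.05],[0,0,0,0,0,0,0.05]]'
python3 d.py 462.2 4.8 130 -65.7
python3 - <<'E'
from h import *
for n in("scene",): cv2.imwrite(f"pics/{n}13.png",cams.grab_frame(n))
crop("pics/scene13.png","pics/c13.png",310,200,140,110,5)
E
```

```text
clock: 18.55
eef_pos: [513.8, 82.6, 171.3]
tcp_rot: [-1.563, -0.008, -0.649]
contact_force: [-0.6, -0.1, -0.7]
opening: 0.528
t18.55 pos [513.8  82.6 171.3] rpy [-89.5  -0.5 -37.2] op0.53 F [-0.6 -0.1 -0.7]
turn [-0.58 28.52  0.35] shift cm [ 0.55  4.06 -9.35]
```

View pics/c13.png

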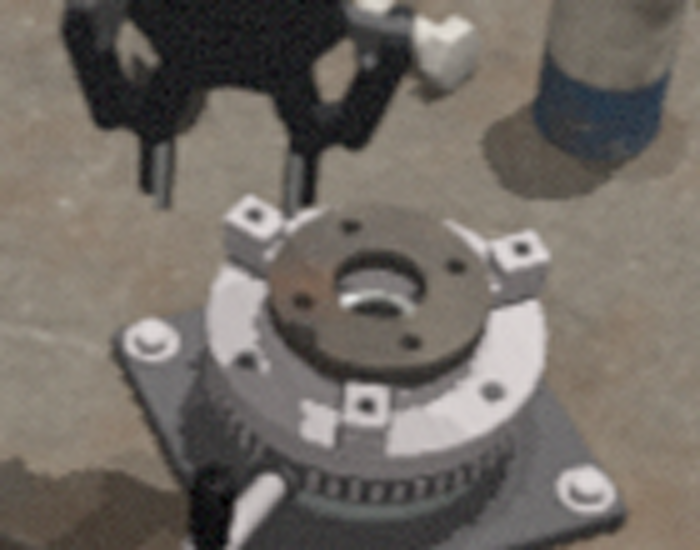

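The picture shows the flange flat on all three steps and free of the gripper. Now back to the lever.

```bash
python3 -m crank '[[-0.2,6,0,0.1,0,-1.8,0.05],[-0.2,6,0,0.3,0,-1.8,0.05],[-0.2,6,0,0.5,0,-1.8,0.05],[0,6,0,0.7,0,-1.7,0.05],[0,5,0,0.8,0,-1.6,0.05],[0,0,0,0,1,0,0.05],[0,0,0,0,1.5,0,0.05],[0,0,0,0,1,0,0.05],[0,0,0,0,0,0,0.05],[0,0,0,0,0,0,0.05]]'
python3 d.py 462.2 4.8 80 -65.7
python3 - <<'E'
from h import *
T=tool()
for n in("wrist",): cv2.imwrite(f"pics/{n}14.png",cams.grab_frame(n))
print(proj("wrist",[462.2,4.8,102],T))
E
```

```text
clock: 19.43
eef_pos: [472.8, 2.1, 139.4]
tcp_rot: [-1.557, -0.013, -1.137]
contact_force: [-0.1, -0.3, 1.1]
opening: 0.524
t19.43 pos [472.8   2.1 139.4] rpy [-89.2  -0.8 -65.1] op0.52 F [-0.1 -0.3  1.1]
turn [-0.79  0.57  0.76] shift cm [-0.77  5.92 -0.93]
[303.89288301 310.38879671]
```

View pics/wrist14.png

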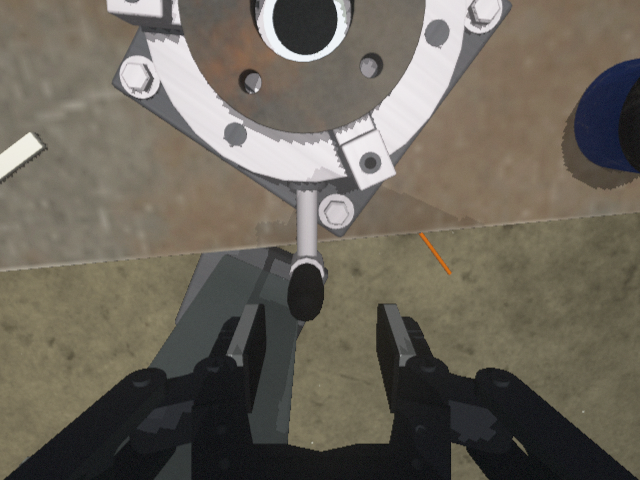

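The handle's dome is at (306,300), and I predicted (304,310), which agrees. I'll descend astride it.

```bash
python3 -m crank '[[-0.4,0.3,0.4,-0.4,0,-0.4,0.05],[-0.4,0.3,0.4,-0.35,0,-0.4,0.05],[0,0,0,0,0.6,0,0.05],[0,0,0,0,0.9,0,0.05],[0,0,0,0,0.9,0,0.05],[0,0,0,0,0.9,0,0.05],[0,0,0,0,0.9,0,0.05],[0,0,0,0,0.8,0,0.05],[0,0,0,0,0.4,0,0.05],[0,0,0,0,0,0,0.05]]'
python3 d.py 462.2 4.8 79 -65.7; python3 a.py
```

```text
clock: 20.32
eef_pos: [462.2, 7.2, 80.2]
tcp_rot: [-1.571, 0.002, -1.144]
contact_force: [-0.6, 0.4, -0.7]
opening: 0.525
t20.32 pos [462.2   7.2  80.2] rpy [-90.    0.1 -65.5] op0.52 F [-0.6  0.4 -0.7]
turn [ 0.03  0.17 -0.11] shift cm [ 0.22  0.11 -0.1 ]
t20.32 r 128.6 ang 203.7 z 80.2 rpy [-90.    0.1 -65.5] F [-0.6  0.4 -0.7]
```

```bash
python3 -m crank '[[0,3.4,0,-0.8,0,0.05,0.05],[0,3.4,0,-0.8,0,0.05,0.05],[0,3.4,0,-0.8,0,0.05,0.05],[0,3.4,0,-0.8,0,0.05,0.05],[0,3.4,0,-0.8,0,0.05,0.05],[0,3.4,0,-0.8,0,0.05,0.05],[0,3.4,0,-0.8,0,0.05,0.05],[0,3.4,0,-0.8,0,0.05,0.05],[0,2,0,-0.5,0,0.03,0.05],[0,0,0,0,0,0,0.05]]'
python3 a.py
python3 - <<'E'
from h import *
for n in("wrist",): cv2.imwrite(f"pics/{n}15.png",cams.grab_frame(n))
E
```

```text
clock: 21.15
eef_pos: [452.3, 73.5, 79.2]
tcp_rot: [-1.575, -0.005, -1.677]
contact_force: [-0.5, 0.0, 0.3]
opening: 0.525
t21.15 r 128.5 ang 173.4 z 79.2 rpy [-90.2  -0.3 -96.1] F [-0.5  0.   0.3]
```

View pics/wrist15.png

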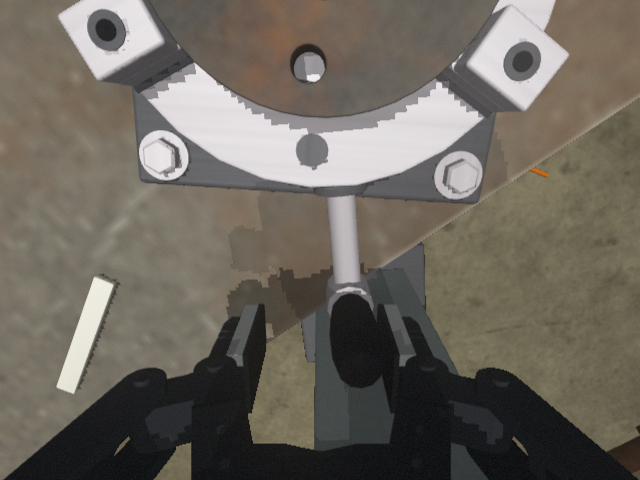

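```bash
python3 -m crank '[[0,1.6,0,-0.4,0,0.02,0.05],[0,1.6,0,-0.4,0,0.02,0.05],[0,1.6,0,-0.4,0,0.02,0.05],[0,1.6,0,-0.4,0,0.02,0.05],[0,1.6,0,-0.4,0,0.02,0.05],[0,1.2,0,-0.3,0,0.02,0.05],[0,1.2,0,-0.3,0,0.02,0.05],[0,0.8,0,-0.3,0,0,0.05],[0,0.8,0,-0.25,0,0,0.05],[0,0.8,0,-0.25,0,0,0.05]]'
python3 a.py
```

```text
clock: 22.03
eef_pos: [458.7, 101.6, 79.0]
tcp_rot: [-1.577, -0.012, -1.894]
contact_force: [-1.5, -3.3, 1.9]
opening: 0.526
t22.03 r 128.6 ang 160.6 z 79.0 rpy [ -90.3   -0.7 -108.5] F [-1.5 -3.3  1.9]
```

```bash
python3 -m crank '[[0,0.6,0,-0.25,0,0,0.05],[0,0.6,0,-0.25,0,0,0.05],[0,0.5,0,-0.25,0,0,0.05],[0,0,0,-0.25,0,0,0.05],[0,0,0,-0.25,0,0,0.05],[0,0,0,-0.25,0,0,0.05],[0,0,0,-0.25,0,0,0.05],[0,0,0,-0.25,0,0,0.05],[0,0,0,-0.25,0,0,0.05],[0,0,0,-0.25,0,0,0.05]]'
python3 a.py
python3 - <<'E'
from h import *
for n in("wrist","scene"): cv2.imwrite(f"pics/{n}16.png",cams.grab_frame(n))
crop("pics/scene16.png","pics/c16.png",310,200,140,110,5)
E
```

```text
clock: 22.87
eef_pos: [464.3, 122.0, 78.6]
tcp_rot: [-1.58, -0.024, -1.92]
contact_force: [-2.4, -18.3, 8.4]
opening: 0.522
t22.87 r 131.8 ang 151.3 z 78.6 rpy [ -90.5   -1.4 -110. ] F [ -2.4 -18.3   8.4]
```

View pics/c16.png

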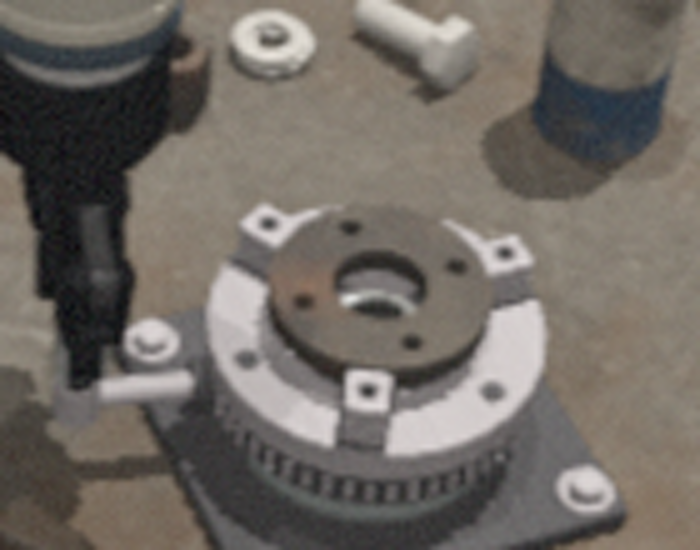

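View pics/wrist16.png

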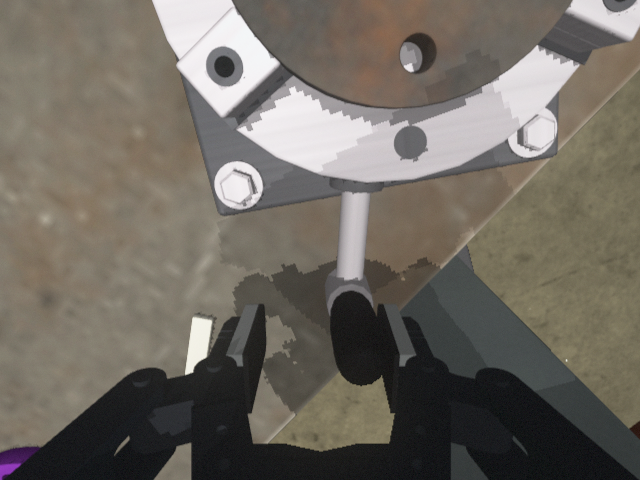

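```bash
python3 -m crank '[[0,0.3,0,-0.25,0,0,0.05],[0,0.3,0,-0.25,0,0,0.05],[0,0.3,0,-0.25,0,0,0.05],[0,0,0,-0.25,0,0,0.05],[0,0,0,-0.25,0,0,0.05],[0,0,0,-0.25,0,0,0.05],[0,0,0,-0.25,0,0,0.05],[0,0,0,-0.25,0,0,0.05],[0,0,0,-0.25,0,0,0.05],[0,0,0,-0.25,0,0,0.05]]'
python3 a.py
```

```text
clock: 23.8
eef_pos: [464.4, 123.2, 77.5]
tcp_rot: [-1.586, -0.071, -1.915]
contact_force: [-2.8, -21.0, 9.4]
opening: 0.529
t23.80 r 132.3 ang 150.9 z 77.5 rpy [ -90.9   -4.1 -109.7] F [ -2.8 -21.    9.4]
```

Stalled at about 23 N with no further travel, so the jaws are tight. Backing off and rising clear.

```bash
python3 -m crank '[[0,0,0,0.5,0,0,0.05],[0,0,0,0.5,0,0,0.05],[0,0,0,0.1,-0.5,0,0.05],[0,0,0,0,-1.5,0,0.05],[0,0,0,0,-2,0,0.05],[0,0,0,0,-2,0,0.05],[0,0,0,0,-2,0,0.05],[0,0,0,0,-2,0,0.05],[0,0,0,0,-2,0,0.05],[0,0,0,0,0,0,0.05]]'
python3 a.py
```

```text
clock: 24.63
eef_pos: [468.6, 124.5, 205.1]
tcp_rot: [-1.583, -0.064, -1.914]
contact_force: [1.0, -0.6, 0.5]
opening: 0.521
t24.63 r 129.4 ang 149.5 z 205.1 rpy [ -90.7   -3.6 -109.7] F [ 1.  -0.6  0.5]
```

```bash
python3 -m crank '[[0,0,0,0,-1,-2,0.05],[0,0,0,0,-1,-2,0.05],[0,0,0,0,-1,-2,0.05],[0,0,0,0,-1,-2,0.05],[0,0,0,0,-1,-2,0.05],[0,0,0,0,0,0,0.05],[0,0,0,0,0,0,0.05],[0,0,0,0,0,0,0.05],[0,0,0,0,0,0,0.05],[0,0,0,0,0,0,0.05]]'
python3 - <<'E'
from h import *
np.save("T17.npy",tool())
for n in("wrist","scene","top"): cv2.imwrite(f"pics/{n}17.png",cams.grab_frame(n))
crop("pics/scene17.png","pics/c17.png",310,200,140,110,5)
crop("pics/top17.png","pics/c17t.png",225,165,220,110,3.6)
E
```

```text
clock: 25.47
eef_pos: [376.4, 167.1, 258.5]
tcp_rot: [-1.578, -0.051, -1.914]
contact_force: [-0.1, 0.9, 0.1]
opening: 0.523
```

View pics/c17.png

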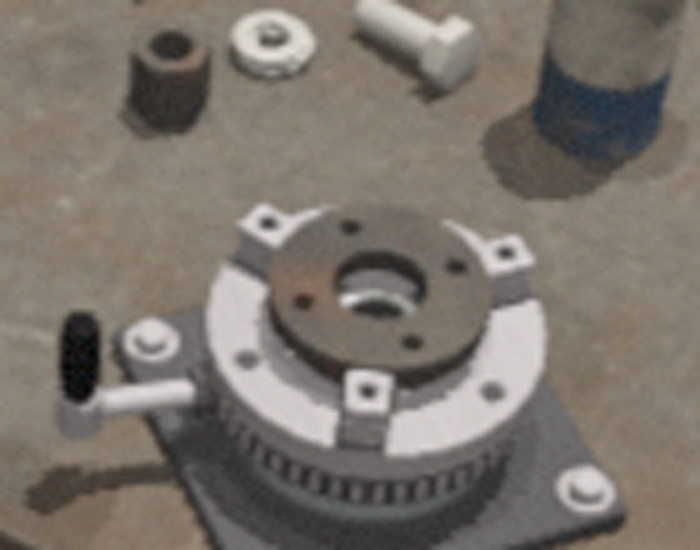

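View pics/c17t.png

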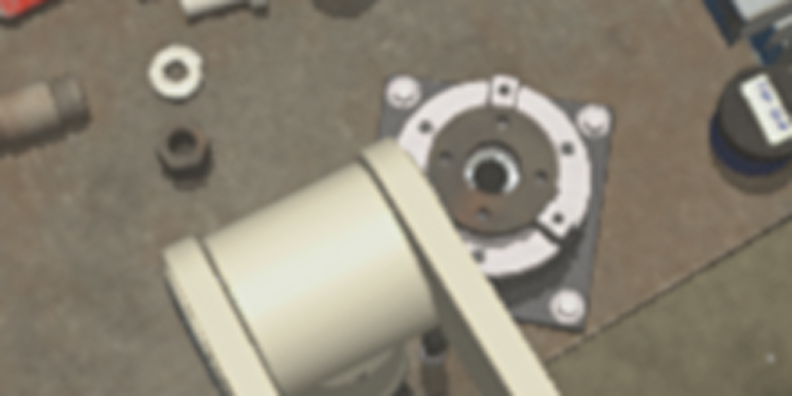

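View pics/wrist17.png

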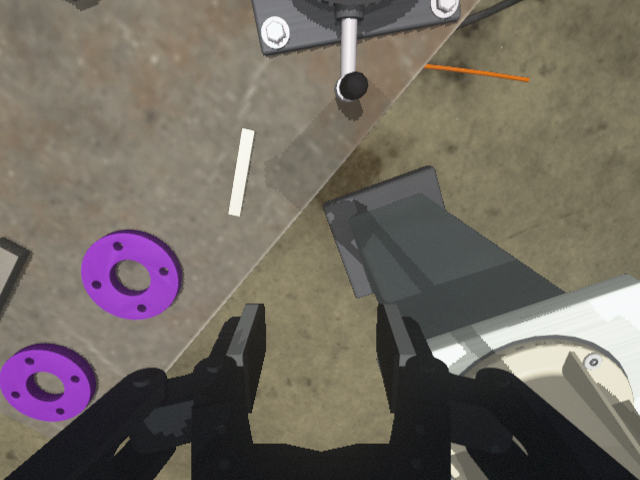

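```bash
python3 - <<'E'
from h import *
f=lambda u,v:(310+u/5-.4,200+v/5-.4)
P=[onz("scene",*f(u,v),97)[:2] for u,v in((267,223),(507,253),(367,390))]
a,b,c=P;C=np.linalg.solve(2*np.array([b-a,c-a]),[b@b-a@a,c@c-a@a]);print("C",C,"rho",np.linalg.norm(a-C))
h=onz("scene",*f(80,320),102)[:2]-C;an=np.degrees(np.arctan2(h[1],h[0]));print("lever",an,"s",np.radians(214.3-9.9-an), np.hypot(*h))
# flange top ellipse / hole center
im=cv2.imread("pics/scene17.png");big=cv2.resize(im[200:310,310:450],None,fx=5,fy=5)
print("flange hole", onz("scene",*f(381,281),100)[:2], "rim mid", onz("scene",*f((268+491)/2,(200+370)/2),100)[:2])
T=np.load("T17.npy")
p=onz("wrist",353,86,102,T)[:2]-[580.7,58.3];print(np.degrees(np.arctan2(p[1],p[0])),np.hypot(*p))
E
```

```text
C [580.38583917  58.83056671] rho 59.475322289728545
lever 160.67452045806283 s 0.7631535850202257 130.87626055612137
flange hole [580.32063687  58.9377917 ] rim mid [578.43138275  57.34499814]
158.92042591432988 131.18995550523735
```

```bash
python3 - <<'E'
from h import *
from rig import order
a=cv2.imread("pics/scene0.png");b=cv2.imread("pics/scene17.png")
for n,(x,y,w,h) in dict(hex=(333,200,22,26),pipe=(314,172,36,28),tin=(442,312,46,48)).items(): print(n,cv2.absdiff(a[y:y+h,x:x+w],b[y:y+h,x:x+w]).mean().round(2))
s=r.sense();print(s["clock"],s["contact_force"].round(1),np.abs(s["qvel"]).max().round(3))
order.sign_off()
E
```

```text
hex 3.33
pipe 3.4
tin 3.65
25.6167 [ 0.8  0.4 -0.2] 0.004
the job is handed in; nothing more can be done
```

The flange is clamped in the chuck, flat on the steps and centred, and I handed the job in at 25.6 s; no verdict was reported.

**What I did:**
- **Opening:** I swung the lever to its open stop, where it held at 27 N. The jaw-hole radius grew from about 58 to 67 mm.
- **Placing:** I gripped the flange by its rim and lowered it onto the three steps. The force showed it seating at the expected height, and I let go.
- **Closing:** I swung the lever back until it stalled at about 23 N, then backed the arm clear.

**Last checks:**
- **Centring:** the flange hole is at (580.3, 58.9) mm and the jaw circle's centre at (580.4, 58.8) mm.
- **Sleeve angle:** it reads about 0.76 from the scene camera, 0.79 from the jaw radius and 0.79 from the wrist camera. That is slightly past the nominal contact at 0.7.
- **Rim check disagreed:** a rougher estimate from the flange rim was about 2 mm off the hole-based centre. I put that down to jaws hiding part of the rim.
- **Bystanders:** the coupling, pipe piece and tin look unchanged between the first and last pictures.
- **Contact:** the robot touches nothing, with wrist force under 1 N.

While I was finding the flange, the wrist and fixed cameras differed by up to 5 mm. I used the wrist value, and the grasp fitted.

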